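# Slide the stone board home in its rails

## Task

With closed fingers, gently push the wooden board that carries the sharpening stone along its rails, away from the robot, until it drops into the recess at the far end and lies flat in it, then take the hand away. Push only on the board: do not lift it, do not touch the stone, which stays lying between its cleats, and leave the bottle and the two tins where they stand.

Things in the scene. Friction and masses are not known exactly. Their poses are not given: they have to be found in the camera images.
- rail_base: Base fixed to the bench: plywood plate 300 x 206 mm (top 11 mm above the bench) with two aluminium rails along it. Origin on the bench top, midway across, 140 mm from the near end; x along the rails to the far end, where the recess is, y left, z up. Rails at y = 67 to 89 mm either side, open between. Outer guide lips: y = 87 to 94 mm either side, 44 mm high.
- recess (a point): Centre of the recess (x = +87 mm on rail_base), midway between the rails, at its floor height; the board's origin is here when home. Rail tops: runway x = -135 to +35 mm of rail_base, 32 mm above the bench; recess +35 to +139 mm, 24 mm high (104 mm long, 8 mm deep); end stop +139 to +155 mm, 44 mm high.
- stone_board: Loose wooden board 100 (along the rails) x 170 x 12 mm, about 0.16 kg, across both rails on the runway. Origin at the centre of its underside; x towards the recess, z up. Two cleats 5 mm high on top (x = -9.5, +25.5 mm) hold the stone. Slides with 2 to 8 N, dips its front when its middle passes the recess edge; its rear drops last, just before its front meets the end stop.
- push_edge (a point): Middle of the board's near edge, the 170 mm wide, 12 mm high upright face towards the robot, half-way up its thickness, 50 mm behind the board's origin: the place to push. The face spans heights 32 to 44 mm above the bench on the runway, 24 to 36 mm when home.
- oil_stone: Brown sharpening stone 25 x 75 x 14 mm lying on the board between the cleats, long side across the rails. Origin at the centre of its underside. Not to be touched.
- tin_large_mid (a point): White lidded round tin, 58 mm across, 36 mm high, standing on the bench to the left of the base; the point is its centre, half-way up.
- tin_small_mid (a point): White lidded round tin, 46 mm across, 30 mm high, standing on the bench to the left of the base; the point is its centre, half-way up.
- oil_bottle_mid (a point): White oil bottle with a red spout, 53 mm across, 165 mm high, standing on the bench to the left of the base; the point is on its axis, 80 mm above its foot.

How it is judged:
By the outcome, as a careful person would: the job done as asked, in the order asked, and still so for the second after the job is handed in, with the robot touching nothing.
It also fails if it takes over 35 s, if anything falls off the work surface, if the arm or the gripper's body presses on something with over 40 N, if the wrist force passes 120 N, or if a joint passes its speed limit or range.

## Robot

A 6-joint arm with a two-finger parallel gripper is mounted at the origin on a cart in front of the work surface, level with it; the furniture and walls round the work are solid. World frame = base frame: x ahead of the robot, y to its left, z up, the work surface at z = 0. Lengths are in m, angles in rad, forces in N, time in s.
With the tool pointing down it reaches from about 0.325 to 0.775 m from the base axis. Payload 9.3 kg.
Tool frame: the origin (TCP) lies midway between the tips of the shut fingers; the grasp point (between the pads) lies 19 mm behind it; z points along the fingers, y is the direction in which the jaws open and shut (so a half turn about z gives the same grasp; the last joint's range is limited). The gripper opens to 85 mm and grips with 20 to 120 N. Pads are 22 mm wide; open, the fingers measure 114 mm over their backs; the gripper's body (76 mm by 85 mm) begins 54 mm behind the grasp point. The pads swing forward as they close: fully open they stand 13 mm farther back than shut.
Start: joints at [1.046, 0.259, 0.021, 1.334, 0, 1.418], TCP at [0.2, 0.512, 0.231] pointing down, gripper open.
Joint ranges: [-3.04, 3.04], [-0.91, 1.82], [-1.04, 1.36], [-1.92, 1.95], [-1.52, 1.45], [-3.14, 3.14]. Speed limits (rad/s): [2.22, 2.22, 2.79, 3.14, 3.14, 3.14].

## Interface

Orientations are given as [roll, pitch, yaw] about the fixed x, y, z axes, in that order (R = Rz(yaw) Ry(pitch) Rx(roll)).
In Python, from plant import * gives the robot as it stands.
- The arm moves only by the tool drive_tool, never from a script. Its argument "steps" is a list of rows, each an object of numbers: "x", "y", "z": the shift along the tool's x, y, z in mm; "spin": the turn about the tool's z in rad. A call has 1 to 12 rows; each row shifts and turns the commanded pose from where the row before left it, along the tool's axes as they then stand; what a row does not reach is not made up. A row lasts 1/8 s, in which the tool goes at most 62.5 mm and 10.7 degrees, less where a joint would pass 70% of its speed; a pose out of reach is approached as far as the arm can. A call is refused whole if a number of a shift passes 62.5 or a number of a turn 0.188, either way. A call with a gripper value outside its range is refused whole. "jaw" is the gripper's target within -1 to 1 (fully open at 1, half-way at 0, shut at -1), set as the call begins (left out, the last holds). The fingers move at their own pace and stop on an object; "force" is the grip in N (left out, the last holds). Time passes only in rows, so rows that do not move let the fingers close. It gives the time, the measured TCP pose, the force and the opening at its end, in the units of the state.
- state(): the state, without advancing time (a new reading comes with each control period).
- get_image(name): name is "side" or "top"; returns the picture (480x640x3 uint8, red, green, blue); there is no depth.
- camera_model(name): a dict with "fx", "fy", "cx", "cy" (pixels), "camera_from_world" (4x4, takes a point from world to camera coordinates). Camera axes: x right, y down, z forward; pixel columns grow to the right and rows downward; lengths in m; the calibration is good to about 2 mm. A picture is of the moment at which its call begins. camera_model takes no time and is no camera call.
- sign_off(): hands the job in, once; it reports no verdict.
The state is a dict: "clock": time; "joints": joint angles; "joint_velocities": joint speeds; "joint_efforts": joint torques, N m; "eef_pos": TCP position; "ee_rot": TCP orientation; "force": force on the tool from outside, world axes, zero at the start; "wrist_torque": the same for the moment, N m; "grip_width": opening from 0.0 (shut) to 1.0 (fully open).
Only numpy, scipy, OpenCV 4.12 (cv2) and the standard library are available. Lean on these libraries where they do the work, as an engineer would, in place of code of your own. Each camera call takes 0.05 s, during which the arm holds its last target.

## Working session

There is one attempt and no reset: what is moved stays moved. The work goes in short steps, Python scripts to look and compute and a tool call to move; the robot and the scene stay as the last step left them, time stands still between calls to the robot, and variables do not carry over. Pictures are saved under pics/ and viewed, and the job is handed in when it is done.

Besides the shell and the picture viewer there is one more tool, called after "Emit:" by a JSON object that holds its "name" and its "arguments", one argument or row to a line. drive_tool: Moves the arm, as the interface text tells. Its arguments: {"type":"object","properties":{"steps":{"type":"array"},"jaw":{"type":"number"},"force":{"type":"number"}},"required":["steps"]}

```bash
mkdir -p pics; python3 - <<'E'
from plant import *
import cv2
s=state();print(s)
for n in("side","top"):
    cv2.imwrite(f"pics/{n}0.png",get_image(n)[:,:,::-1]);print(camera_model(n))
E
```

```text
{'clock': 0.0, 'joints': array([1.04639558e+00, 2.59238299e-01, 2.07478703e-02, 1.33372095e+00,
       6.77793490e-06, 1.41821769e+00]), 'joint_velocities': array([-4.59743253e-04,  2.37658972e-04,  8.67925009e-04, -1.26856235e-03,
       -3.97331245e-04,  9.33583909e-05]), 'joint_efforts': array([-4.35802594e-04, -5.55640376e+01,  3.44530392e+01,  1.35907216e-02,
       -2.57927422e-04, -1.81685357e-05]), 'eef_pos': array([0.19966714, 0.51216612, 0.23063566]), 'ee_rot': array([-3.14019507e+00, -2.21768661e-04,  2.76977039e+00]), 'force': array([-0.39512745, -0.07073446,  0.08069993]), 'wrist_torque': array([-0.00549237,  0.04784855,  0.03759512]), 'grip_width': 0.9992200537786259}
{'fx': 520.4573803397399, 'fy': 520.4573803397399, 'cx': 321.29831169522174, 'cy': 236.6671365413887, 'camera_from_world': array([[-0.98555748, -0.16932536, -0.00232032,  0.58609827],
       [-0.06418415,  0.38619308, -0.92018221, -0.0586119 ],
       [ 0.15670627, -0.90674353, -0.39148348,  1.1583012 ],
       [ 0.        ,  0.        ,  0.        ,  1.        ]])}
{'fx': 619.556114674049, 'fy': 619.556114674049, 'cx': 312.85947231155404, 'cy': 247.89683029985366, 'camera_from_world': array([[ 0.01656803, -0.99986105, -0.00184041,  0.40280914],
       [-0.98964425, -0.01613619, -0.14263201,  0.53759565],
       [ 0.14258249,  0.00418448, -0.98977408,  1.00587966],
       [ 0.        ,  0.        ,  0.        ,  1.        ]])}
```

View pics/side0.png

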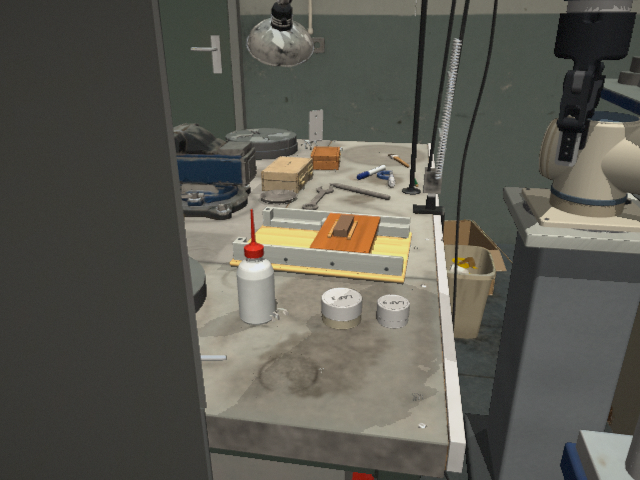

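View pics/top0.png

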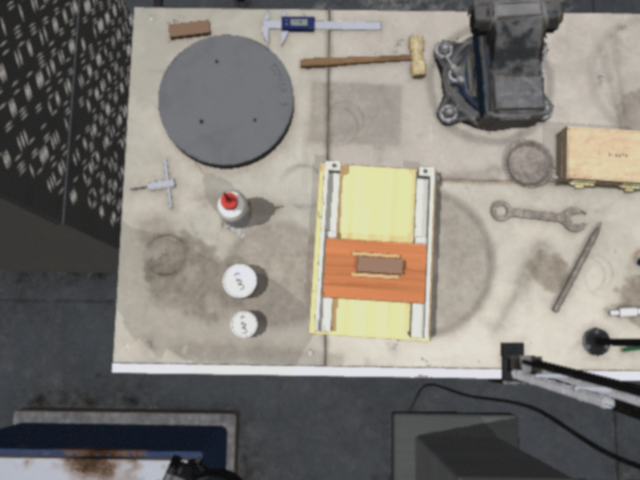

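The top view shows the orange board at about cols 323–427, rows 238–302, with the stone at about (380,265). The yellow base runs from row 163 (far) to row 340 (near). The bottle (232,205) and tins (240,281) and (245,323) stand to the left. Next I'll measure the board and base.

```bash
cat > h.py <<'E'
from plant import *
import cv2, numpy as np
def ray(n,uv,z):
    c=camera_model(n);T=np.array(c["camera_from_world"]);R=T[:3,:3];o=-R.T@T[:3,3]
    uv=np.atleast_2d(uv).astype(float)
    d=np.c_[(uv[:,0]-c["cx"])/c["fx"],(uv[:,1]-c["cy"])/c["fy"],np.ones(len(uv))]@R
    return o+d*((z-o[2])/d[:,2])[:,None]
def proj(n,p):
    c=camera_model(n);T=np.array(c["camera_from_world"]);q=np.atleast_2d(p)@T[:3,:3].T+T[:3,3]
    return np.c_[c["fx"]*q[:,0]/q[:,2]+c["cx"],c["fy"]*q[:,1]/q[:,2]+c["cy"]]
def big(m):
    m=m.astype(np.uint8)*255
    cs,_=cv2.findContours(m,cv2.RETR_EXTERNAL,cv2.CHAIN_APPROX_NONE);return max(cs,key=cv2.contourArea)
def board(im,z=.044):
    hsv=cv2.cvtColor(im,cv2.COLOR_RGB2HSV)
    m=cv2.inRange(hsv,(5,150,120),(16,255,255))
    m=cv2.morphologyEx(m,cv2.MORPH_CLOSE,np.ones((5,5)))
    m[:150]=0;m[345:]=0;m[:,:300]=0;m[:,445:]=0
    c=big(m>0)
    return c,cv2.minAreaRect(ray("top",c[:,0],z)[:,:2].astype(np.float32)*1000)
E
python3 - <<'E'
from h import *
im=cv2.imread("pics/top0.png")[:,:,::-1].copy()
c,r=board(im);print(cv2.boundingRect(c),r,cv2.boxPoints(r))
hsv=cv2.cvtColor(im,cv2.COLOR_RGB2HSV)
m=cv2.inRange(hsv,(20,60,120),(35,255,255));m[:150]=0;m[350:]=0;m[:,:300]=0;m[:,450:]=0
pts=cv2.findNonZero(m)[:,0]
r2=cv2.minAreaRect(ray("top",pts,.011)[:,:2].astype(np.float32)*1000);print("base",r2,cv2.boxPoints(r2))
# rail near/far corners by lips
big_=cv2.resize(im[150:350,295:450],None,fx=4,fy=3.0,interpolation=cv2.INTER_CUBIC)
cv2.imwrite("pics/z.png",cv2.resize(im[150:350,295:450],None,fx=3,fy=3,interpolation=cv2.INTER_CUBIC)[:,:,::-1])
E
```

```text
Traceback (most recent call last):
  File "h.py", line 19, in board
    c=big(m>0)
  File "h.py", line 13, in big
    cs,_=cv2.findContours(m,cv2.RETR_EXTERNAL,cv2.CHAIN_APPROX_NONE);return max(cs,key=cv2.contourArea)
                                                                            ~~~^^^^^^^^^^^^^^^^^^^^^^^^
ValueError: max() iterable argument is empty
```

```bash
python3 - <<'E'
import cv2
im=cv2.imread("pics/top0.png")[:,:,::-1].copy();print(cv2.cvtColor(im,cv2.COLOR_RGB2HSV)[[250,290,285,200,320,245],[340,400,380,380,380,380]], im[290,400])
E
sed -i 's/(5,150,120),(16,255,255)/(4,150,110),(13,255,255)/; s/m\[:150\]=0;m\[345:\]/m[:150]=0;m[345:]/' h.py
python3 - <<'E'
from h import *
im=cv2.imread("pics/top0.png")[:,:,::-1].copy()
hsv=cv2.cvtColor(im,cv2.COLOR_RGB2HSV)
m=cv2.inRange(hsv,(20,60,120),(35,255,255));m[:150]=0;m[350:]=0;m[:,:300]=0;m[:,450:]=0
pts=cv2.findNonZero(m)[:,0]
r2=cv2.minAreaRect(ray("top",pts,.011)[:,:2].astype(np.float32)*1000);print("base",r2,cv2.boxPoints(r2))
cv2.imwrite("pics/z.png",cv2.resize(im[150:350,295:450],None,fx=3,fy=3,interpolation=cv2.INTER_CUBIC)[:,:,::-1])
c,r=board(im);print(cv2.boundingRect(c),r,cv2.boxPoints(r))
E
```

```text
[[ 11 145 220]
 [ 11 146 201]
 [ 11 146 188]
 [ 31  62 227]
 [ 31  55 227]
 [ 11 146 206]] [201 129  86]
base ((533.1280517578125, 308.23309326171875), (205.32095336914062, 298.70037841796875), 87.40581512451172) [[379.28433 212.43765]
 [677.6786  198.918  ]
 [686.9718  404.02853]
 [388.5775  417.5482 ]]Traceback (most recent call last):
  File "<stdin>", line 8, in <module>
  File "h.py", line 19, in board
    c=big(m>0)
  File "h.py", line 13, in big
    cs,_=cv2.findContours(m,cv2.RETR_EXTERNAL,cv2.CHAIN_APPROX_NONE);return max(cs,key=cv2.contourArea)
                                                                            ~~~^^^^^^^^^^^^^^^^^^^^^^^^
ValueError: max() iterable argument is empty
```

View pics/z.png

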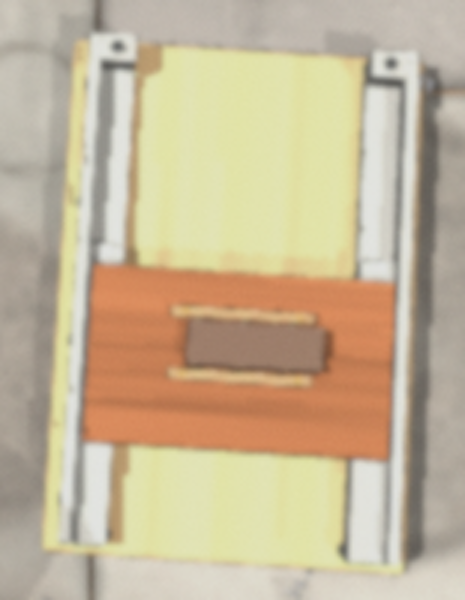

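```bash
sed -i 's/(4,150,110),(13,255,255)/(5,110,120),(15,255,255)/' h.py
python3 - <<'E'
from h import *
im=cv2.imread("pics/top0.png")[:,:,::-1].copy()
c,r=board(im);print(cv2.boundingRect(c),r,cv2.boxPoints(r))
a=np.deg2rad(87.406-90);d=np.array([np.cos(a),np.sin(a)]);l=np.array([-d[1],d[0]])
bc=np.array([533.1,308.2]);org=bc-10*d
q=np.array(r[0])-org;print("board in base",q@d,q@l,"org",org)
pe=np.array(r[0])-50*d;print("push edge",pe,"home edge",org+37*d,"yaw",a, "travel",87-q@d)
print("near end of base mid",org-140*d)
hsv=cv2.cvtColor(im,cv2.COLOR_RGB2HSV)
print(ray("top",[[240,281],[245,323],[232,215]],.03))
E
```

```text
(323, 238, 103, 65) ((494.4904479980469, 308.3197021484375), (168.57626342773438, 101.23100280761719), 87.45686340332031) [[440.1848  226.36047]
 [541.3161  221.86871]
 [548.7961  390.27893]
 [447.6648  394.7707 ]]
board in base -28.575406886960472 -1.6278261274806904 org [523.11024685 308.65258376]
push edge [444.54168226 310.58262094] home edge [560.0723335  306.97802385] yaw -0.04527384079673281 travel 115.57540688696048
near end of base mid [383.25370279 314.98875639]
[[0.47372451 0.53368163 0.03      ]
 [0.40348296 0.52297327 0.03      ]
 [0.58689923 0.55118072 0.03      ]]
```

The board's near edge is at about (0.4445, 0.3106), with 115.6 mm to travel and a rail yaw of −0.045 rad. I'll square the tool to the rails, shut the fingers and move to a point behind the edge.

Emit:
{"name": "drive_tool", "arguments": {
  "jaw": -1,
  "force": 30,
  "steps": [
    {"spin": -0.16},
    {"spin": -0.167},
    {"x": -32,"y": -27,"z": 14},
    {"x": -32,"y": -27,"z": 14},
    {"x": -32,"y": -27,"z": 14},
    {"x": -32,"y": -27,"z": 14},
    {"x": -32,"y": -27,"z": 14},
    {"x": -32,"y": -27,"z": 14},
    {"x": -30,"y": -28,"z": 14},
    {"x": 0},
    {"x": 0}
  ]
}}

```text
invalid input
```

```bash
python3 - <<'E'
from h import *
s=state();print(s["clock"],s["eef_pos"],s["ee_rot"],s["grip_width"],s["force"])
a=-.0453;d=np.array([np.cos(a),np.sin(a)]);l=np.array([-d[1],d[0]])
q=s["eef_pos"][:2]*1000-np.array([523.1,308.65]);print("TCP in base",q@d,q@l)
E
```

```text
0.1 [0.19969586 0.51219951 0.2307173 ] [-3.14039147e+00 -2.09176981e-04  2.76976946e+00] 1.0008126446052643 [ 0.12596921 -0.34752935  0.74497369]
TCP in base -332.29000675331764 188.69549507709837
```

Emit:
{"name": "drive_tool", "arguments": {
  "jaw": -1,
  "force": 30,
  "steps": [
    {"x": 0,"y": 0,"z": 0,"spin": -0.16},
    {"x": 0,"y": 0,"z": 0,"spin": -0.167},
    {"x": -32,"y": -27,"z": 14,"spin": 0},
    {"x": -32,"y": -27,"z": 14,"spin": 0},
    {"x": -32,"y": -27,"z": 14,"spin": 0},
    {"x": -32,"y": -27,"z": 14,"spin": 0},
    {"x": -32,"y": -27,"z": 14,"spin": 0},
    {"x": -32,"y": -27,"z": 14,"spin": 0},
    {"x": -30,"y": -28,"z": 14,"spin": 0},
    {"x": 0,"y": 0,"z": 0,"spin": 0},
    {"x": 0,"y": 0,"z": 0,"spin": 0}
  ]
}}

```text
clock: 1.48
eef_pos: [0.4129, 0.3127, 0.1332]
ee_rot: [-3.142, -0.001, 3.096]
force: [-0.5, 0.4, -0.2]
grip_width: 0.0
```

```bash
cat > st.py <<'E'
from h import *
s=state();print(s["clock"],s["eef_pos"],s["ee_rot"],s["grip_width"],s["force"])
a=-.0453;d=np.array([np.cos(a),np.sin(a)]);l=np.array([-d[1],d[0]])
q=s["eef_pos"][:2]*1000-np.array([523.1,308.65]);print("TCP in base",q@d,q@l)
E
python3 st.py
```

```text
1.475 [0.41289281 0.31266693 0.13319714] [-3.14154300e+00 -6.26243001e-04  3.09612831e+00] 0.0002961797722091945 [-0.54022038  0.35037273 -0.17151801]
TCP in base -110.27604099086679 -0.97787397428141
```

Emit:
{"name": "drive_tool", "arguments": {
  "steps": [
    {"x": 0,"y": 0,"z": 30,"spin": 0},
    {"x": 0,"y": 0,"z": 30,"spin": 0},
    {"x": 0,"y": 0,"z": 25,"spin": 0},
    {"x": 0,"y": 0,"z": 15,"spin": 0},
    {"x": 0,"y": 0,"z": 12,"spin": 0},
    {"x": 0,"y": 0,"z": 0,"spin": 0},
    {"x": 0,"y": 0,"z": 0,"spin": 0}
  ]
}}

```text
clock: 2.35
eef_pos: [0.4135, 0.313, 0.0219]
ee_rot: [3.141, 0.001, 3.097]
force: [-0.3, -0.0, 0.2]
grip_width: 0.003
```

```bash
python3 st.py; python3 - <<'E'
from h import *
im=get_image("side")[190:300,220:430];cv2.imwrite("pics/s1.png",cv2.resize(im,None,fx=3.5,fy=3.5,interpolation=2)[:,:,::-1])
E
```

```text
2.35 [0.41345648 0.31295941 0.02191585] [3.14108047e+00 8.66192664e-04 3.09690689e+00] 0.0028064177153892126 [-0.25987278 -0.03474292  0.24499963]
TCP in base -109.7261910823398 -0.6601605478748951
```

View pics/s1.png

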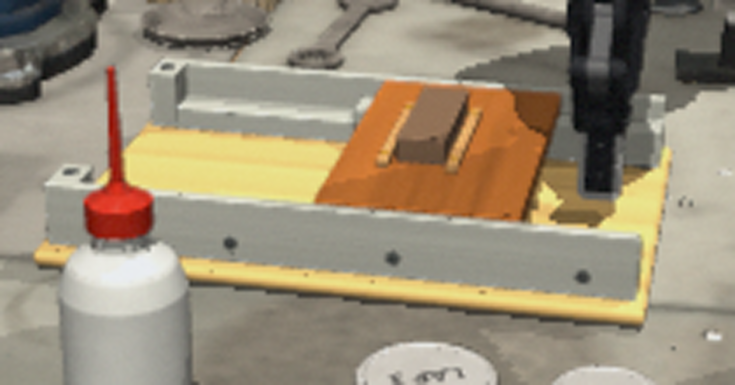

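The side crop shows the shut fingers at about (600,190) standing behind the board's near edge, between the rails and clear of the base. I'll approach slowly until I feel contact.

Emit:
{"name": "drive_tool", "arguments": {
  "steps": [
    {"x": -6,"y": 0,"z": 0,"spin": 0},
    {"x": -5,"y": 0,"z": 0,"spin": 0},
    {"x": -4,"y": 0,"z": 0,"spin": 0},
    {"x": -3,"y": 0,"z": 0,"spin": 0},
    {"x": -3,"y": 0,"z": 0,"spin": 0},
    {"x": -3,"y": 0,"z": 0,"spin": 0},
    {"x": -3,"y": 0,"z": 0,"spin": 0}
  ]
}}

```text
clock: 3.28
eef_pos: [0.44, 0.3114, 0.0212]
ee_rot: [-3.141, -0.0, 3.097]
force: [-2.3, -0.4, 0.9]
grip_width: 0.002
```

Emit:
{"name": "drive_tool", "arguments": {
  "steps": [
    {"x": -4,"y": 0,"z": 0,"spin": 0},
    {"x": -4,"y": 0,"z": 0,"spin": 0},
    {"x": -4,"y": 0,"z": 0,"spin": 0},
    {"x": -4,"y": 0,"z": 0,"spin": 0},
    {"x": -4,"y": 0,"z": 0,"spin": 0},
    {"x": -4,"y": 0,"z": 0,"spin": 0},
    {"x": -4,"y": 0,"z": 0,"spin": 0},
    {"x": -4,"y": 0,"z": 0,"spin": 0},
    {"x": -4,"y": 0,"z": 0,"spin": 0},
    {"x": -4,"y": 0,"z": 0,"spin": 0},
    {"x": 0,"y": 0,"z": 0,"spin": 0}
  ]
}}

```text
clock: 4.65
eef_pos: [0.4806, 0.3097, 0.0214]
ee_rot: [3.141, 0.001, 3.097]
force: [-0.5, -0.0, 0.1]
grip_width: 0.001
```

```bash
python3 st.py; python3 - <<'E'
from h import *
im=get_image("top").copy()
c,r=board(im);print(r,cv2.boundingRect(c))
cv2.imwrite("pics/t2.png",cv2.resize(im[150:350,295:450],None,fx=3,fy=3,interpolation=2)[:,:,::-1])
# leading (far) corners
p=ray("top",c[:,0],.044)[:,:2]*1000-[523.1,308.65];a=-.0453;d=np.array([np.cos(a),np.sin(a)]);l=np.array([-d[1],d[0]])
for lo,hi in((-80,-55),(55,80)):
    k=(p@l>lo)&(p@l<hi);print("far edge",(p@d)[k].max(),"near",(p@d)[k].min())
E
```

```text
4.65 [0.4806278  0.30970021 0.02136218] [3.14143700e+00 7.15969646e-04 3.09659923e+00] 0.0006825439815911468 [-0.51839629 -0.00980359  0.06691261]
TCP in base -42.47618393149894 -0.8741956059887463
((544.2534790039062, 352.9415588378906), (77.52497100830078, 100.81358337402344), 86.06961822509766) (324, 210, 50, 60)Traceback (most recent call last):
  File "<stdin>", line 8, in <module>
    return umr_maximum(a, axis, None, out, keepdims, initial, where)
ValueError: zero-size array to reduction operation maximum which has no identity
```

View pics/t2.png

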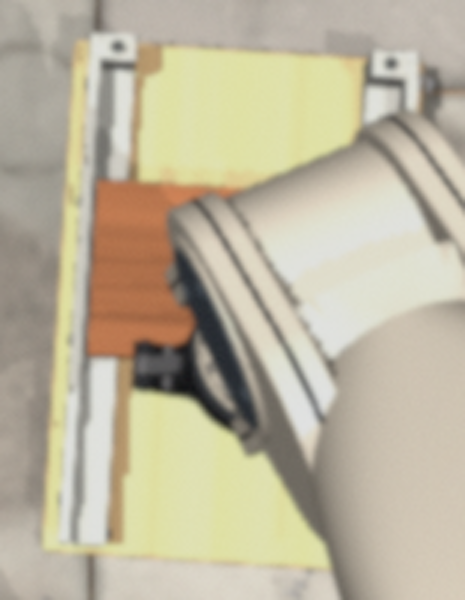

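The board has moved straight, with its left part at crop cols 90–195 and rows 182–355. The arm hides its right half. I'll read both edges from the left part.

```bash
cat > e.py <<'E'
from h import *
import sys
tag,z=sys.argv[1],float(sys.argv[2])
im=get_image("top").copy();im2=get_image("side").copy()
c,r=board(im)
p=ray("top",c[:,0],z)[:,:2]*1000-[523.1,308.65];a=-.0453;d=np.array([np.cos(a),np.sin(a)]);l=np.array([-d[1],d[0]])
for lo,hi in((50,65),(65,80)):
    k=(p@l>lo)&(p@l<hi);print("far edge",(p@d)[k].max(),"near",(p@d)[k].min())
cv2.imwrite(f"pics/t{tag}.png",cv2.resize(im[150:350,295:450],None,fx=3,fy=3,interpolation=2)[:,:,::-1])
cv2.imwrite(f"pics/s{tag}.png",cv2.resize(im2[190:300,220:430],None,fx=3.5,fy=3.5,interpolation=2)[:,:,::-1])
E
python3 e.py 3 .044; python3 st.py
```

```text
far edge 69.92125862220149 near -30.752735002721877
far edge 68.77706311172521 near -29.282094600939573
4.8 [0.48020497 0.30969592 0.02136934] [3.14146922e+00 4.29719482e-04 3.09670911e+00] -0.000987823051546714 [ 0.09882077 -0.63798518 -0.12292891]
TCP in base -42.89838623417264 -0.897631820532214
```

Emit:
{"name": "drive_tool", "arguments": {
  "steps": [
    {"x": -4,"y": 0,"z": 0,"spin": 0},
    {"x": -4,"y": 0,"z": 0,"spin": 0},
    {"x": -4,"y": 0,"z": 0,"spin": 0},
    {"x": -3,"y": 0,"z": 0,"spin": 0},
    {"x": -3,"y": 0,"z": 0,"spin": 0},
    {"x": -3,"y": 0,"z": 0,"spin": 0},
    {"x": -3,"y": 0,"z": 0,"spin": 0},
    {"x": -3,"y": 0,"z": 0,"spin": 0},
    {"x": -3,"y": 0,"z": 0,"spin": 0},
    {"x": -3,"y": 0,"z": 0,"spin": 0},
    {"x": -3,"y": 0,"z": 0,"spin": 0},
    {"x": 0,"y": 0,"z": 0,"spin": 0}
  ]
}}

```text
clock: 6.3
eef_pos: [0.5168, 0.308, 0.0212]
ee_rot: [-3.142, 0.001, 3.096]
force: [-0.1, 0.1, 0.5]
grip_width: 0.0
```

```bash
python3 e.py 4 .042; python3 st.py
```

```text
far edge 105.13206231285758 near 6.604833465358474
far edge 104.08601348583086 near 7.577069609756078
6.4 [0.51653209 0.30799059 0.02119607] [-3.14154512e+00  8.41340491e-04  3.09652332e+00] -0.0024691904167085947 [-0.05480626 -0.22244655  0.50475087]
TCP in base -6.531314971601351 -0.9561547220027007
```

View pics/s4.png

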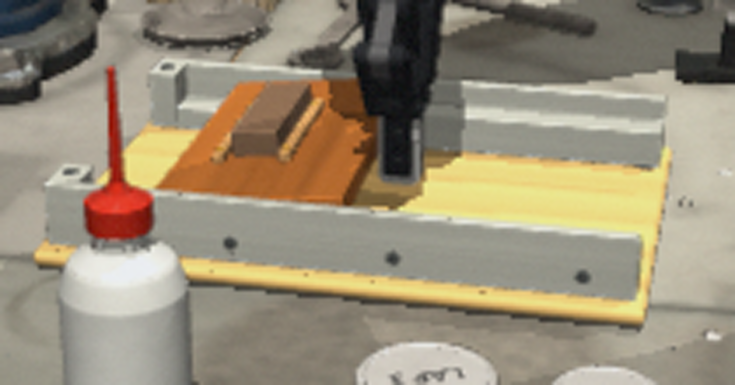

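The side crop shows the front dipped into the recess and the stone still between its cleats, with the fingers on the rear face. I'll go on gently.

Emit:
{"name": "drive_tool", "arguments": {
  "steps": [
    {"x": -3,"y": 0,"z": 0,"spin": 0},
    {"x": -3,"y": 0,"z": 0,"spin": 0},
    {"x": -3,"y": 0,"z": 0,"spin": 0},
    {"x": -3,"y": 0,"z": 0,"spin": 0},
    {"x": -3,"y": 0,"z": 0,"spin": 0},
    {"x": -3,"y": 0,"z": 0,"spin": 0},
    {"x": -3,"y": 0,"z": 0,"spin": 0},
    {"x": -2,"y": 0,"z": 0,"spin": 0},
    {"x": -2,"y": 0,"z": 0,"spin": 0},
    {"x": -2,"y": 0,"z": 0,"spin": 0},
    {"x": 0,"y": 0,"z": 0,"spin": 0}
  ]
}}

```text
clock: 7.78
eef_pos: [0.5432, 0.3068, 0.0213]
ee_rot: [3.142, 0.0, 3.097]
force: [-0.0, 0.1, -0.4]
grip_width: -0.001
```

```bash
python3 e.py 5 .040; python3 st.py
```

```text
far edge 132.1106621006908 near 32.59111778365208
far edge 129.93236362130583 near 33.36714476660693
7.875 [0.54321094 0.30687337 0.02143187] [3.14147665e+00 5.64011740e-04 3.09669717e+00] -0.0004114534599102003 [-0.00379563 -0.64067293 -0.00657504]
TCP in base 20.170764416275254 -0.864094081933672
```

View pics/s5.png

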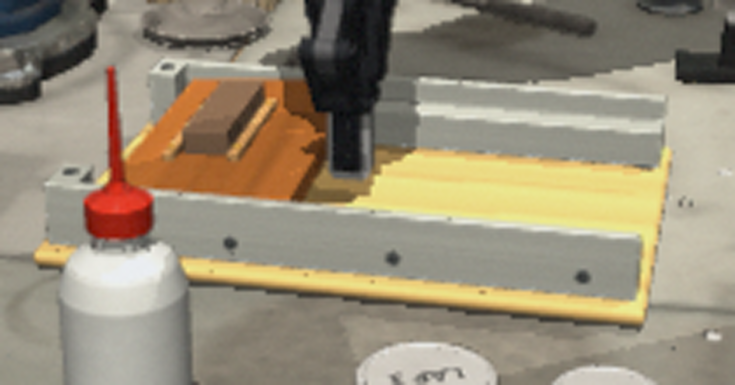

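The rear edge is about 2–3 mm short of dropping. The last few millimetres go in 1 mm rows.

Emit:
{"name": "drive_tool", "arguments": {
  "steps": [
    {"x": -1,"y": 0,"z": 0,"spin": 0},
    {"x": -1,"y": 0,"z": 0,"spin": 0},
    {"x": -1,"y": 0,"z": 0,"spin": 0},
    {"x": -1,"y": 0,"z": 0,"spin": 0},
    {"x": 0,"y": 0,"z": 0,"spin": 0}
  ]
}}

```text
clock: 8.5
eef_pos: [0.5473, 0.3067, 0.0213]
ee_rot: [3.142, 0.0, 3.097]
force: [-0.9, 0.0, 0.2]
grip_width: -0.001
```

```bash
python3 e.py 6 .038; python3 st.py
```

```text
far edge 136.48941142405886 near 34.75563043026524
far edge 135.11999361575616 near 36.05502056802665
8.6 [0.54721842 0.30671383 0.02136362] [3.14149246e+00 5.22926092e-04 3.09675549e+00] -0.0021173528103800624 [ 0.62674774  0.03327399 -0.85452351]
TCP in base 24.181359924460708 -0.8419891246887874
```

View pics/s6.png

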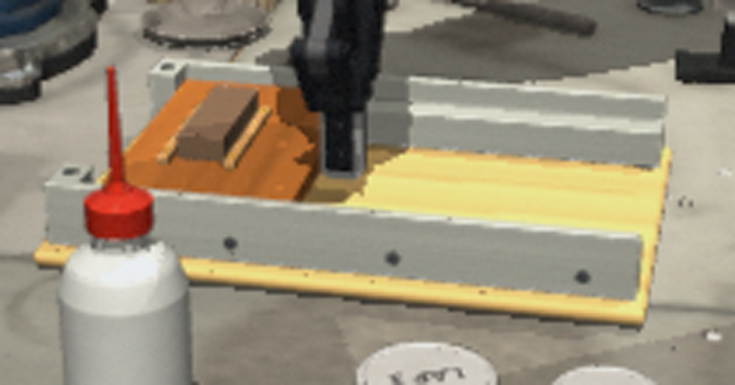

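View pics/t6.png

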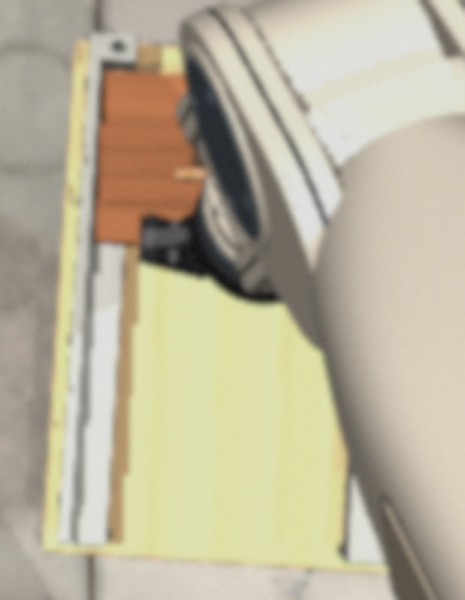

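In the side crop the board's rear looks lower than before: the stone foot moved from row 152 to row 157. I'll back the fingers off along the rails and check with a clear view.

Emit:
{"name": "drive_tool", "arguments": {
  "steps": [
    {"x": 3,"y": 0,"z": 0,"spin": 0},
    {"x": 10,"y": 0,"z": 0,"spin": 0},
    {"x": 20,"y": 0,"z": 0,"spin": 0},
    {"x": 30,"y": 0,"z": 0,"spin": 0},
    {"x": 30,"y": 0,"z": 0,"spin": 0},
    {"x": 30,"y": 0,"z": 0,"spin": 0},
    {"x": 0,"y": 0,"z": 0,"spin": 0}
  ]
}}

```text
clock: 9.48
eef_pos: [0.4215, 0.3121, 0.0215]
ee_rot: [-3.141, -0.001, 3.098]
force: [1.2, 0.4, 0.4]
grip_width: -0.002
```

```bash
python3 e.py 7 .036; python3 st.py; python3 - <<'E'
from h import *
a=-.0453;d=np.array([np.cos(a),np.sin(a)]);l=np.array([-d[1],d[0]])
for nm,xx,zz in(("flat near TL/TR",37,.036),("tilted near",35,.044)):
    P=[np.r_[(np.array([523.1,308.65])+xx*d+y*l)/1000,zz] for y in(85,-85)]
    print(nm,(proj("side",P)-[220,190])*3.5)
E
```

```text
far edge 137.03428244453875 near 34.99949709582722
far edge 135.66221845224905 near 36.405817964511456
9.575 [0.42414678 0.31242263 0.02168406] [3.14113776e+00 9.84395562e-04 3.09733237e+00] 8.860463107167064e-06 [ 0.01746984 -0.05017855  0.11041344]
TCP in base -99.02254478291991 -0.7122907747459477
flat near TL/TR [[279.56358939 211.94962966]
 [354.95850535  89.62356065]]
tilted near [[283.29560308 197.13820425]
 [358.39411079  76.59633559]]
```

View pics/s7.png

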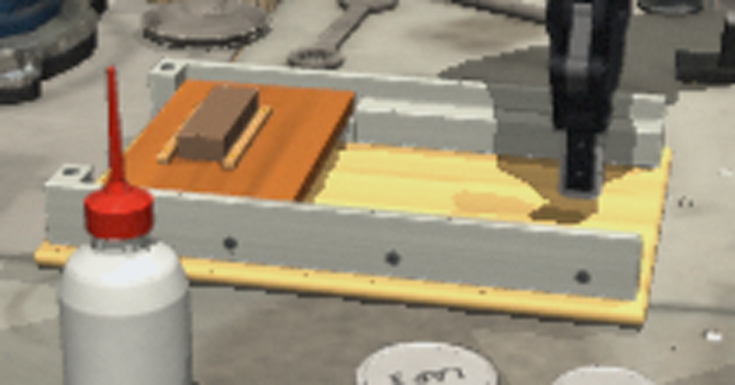

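View pics/t7.png

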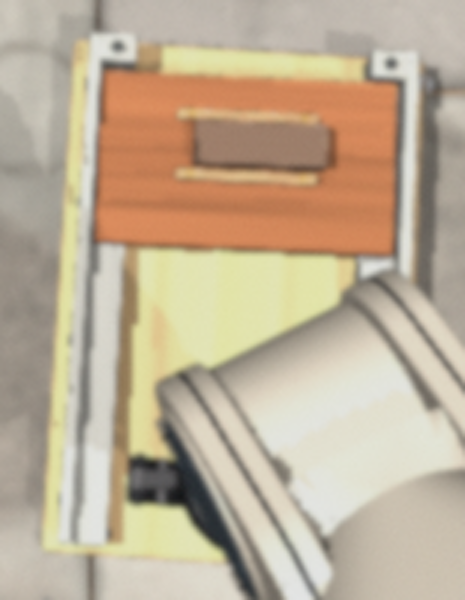

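The board looks home, with its near-right corner at (355,93) in the side crop. I predicted (355,90) for flat and (358,77) for not dropped. The left corner is hidden by the lip, so I'll check it more closely.

```bash
python3 - <<'E'
from h import *
im=get_image("top").copy();s=get_image("side").copy()
c,r=board(im,.036);print(r)
a=-.0453;d=np.array([np.cos(a),np.sin(a)]);l=np.array([-d[1],d[0]])
p=ray("top",c[:,0],.036)[:,:2]*1000-[523.1,308.65]
for lo,hi in((-78,-70),(-50,-40),(-10,10),(40,50),(70,78)):
    k=(p@l>lo)&(p@l<hi);print(lo,"far %.1f near %.1f"%((p@d)[k].max(),(p@d)[k].min()))
cv2.imwrite("pics/s8.png",cv2.resize(s[205:255,255:340],None,fx=9,fy=9,interpolation=0)[:,:,::-1])
for z in(.036,.044):
  for y in(-85,60,85):
    print(z,y,(proj("side",[np.r_[(np.array([523.1,308.65])+35.7*d+y*l)/1000,z]])-[255,205])*9)
print("lip top inner",(proj("side",[np.r_[(np.array([523.1,308.65])+x*d+y*l)/1000,.044] for x in(20,36,50) for y in (94,)])-[255,205])*9)
E
```

```text
((609.6265258789062, 303.4255676269531), (168.8104248046875, 101.9227066040039), 88.02684783935547)
-78 far 138.0 near 38.2
-50 far 136.3 near 38.0
-10 far 135.6 near 36.6
40 far 134.3 near 35.9
70 far 134.2 near 37.6
0.036 -85 [[603.52735247  95.89587158]]
0.036 60 [[443.08583633 357.62861785]]
0.036 85 [[410.60434001 410.61659402]]
0.044 -85 [[603.46353262  61.73141895]]
0.044 60 [[442.45212895 319.41157636]]
0.044 85 [[409.83792525 371.60684298]]
lip top inner [[480.24479389 398.39866305]
 [396.11055268 390.9206198 ]
 [322.99554146 384.42199083]]
```

View pics/s8.png

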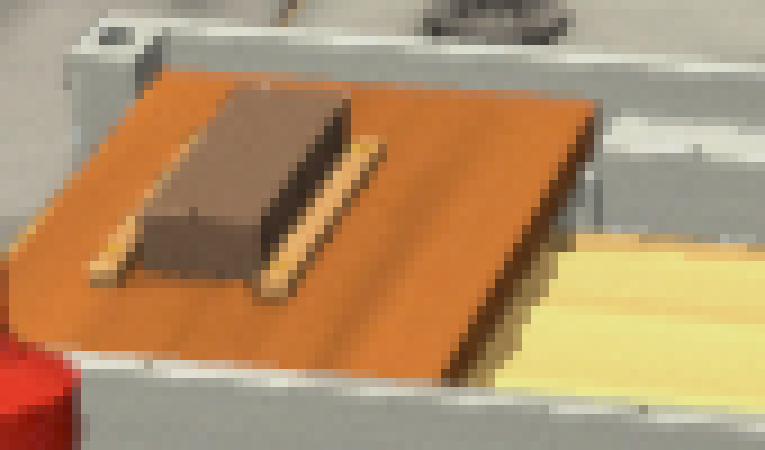

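The zoom shows the near top edge running from (598,103) on the right to about (440,380) on the left. That fits both ends being down at 36 mm, since an undropped left end would sit about 40 zoomed pixels higher. I'll lift the hand clear and then make a final check.

Emit:
{"name": "drive_tool", "arguments": {
  "steps": [
    {"x": 0,"y": 0,"z": -20,"spin": 0},
    {"x": 0,"y": 0,"z": -35,"spin": 0},
    {"x": 0,"y": 0,"z": -40,"spin": 0},
    {"x": 0,"y": 0,"z": -40,"spin": 0},
    {"x": 0,"y": 0,"z": -20,"spin": 0},
    {"x": 0,"y": 0,"z": 0,"spin": 0},
    {"x": 0,"y": 0,"z": 0,"spin": 0}
  ]
}}

```text
clock: 10.55
eef_pos: [0.4241, 0.3119, 0.1752]
ee_rot: [-3.141, -0.001, 3.096]
force: [-0.1, -0.8, -1.9]
grip_width: -0.004
```

```bash
python3 st.py; python3 - <<'E'
from h import *
cv2.imwrite("pics/side9.png",get_image("side")[:,:,::-1])
im=get_image("top").copy();print(board(im,.036)[1])
o=cv2.imread("pics/side0.png").astype(int);n=cv2.imread("pics/side9.png").astype(int)
print("bottle/tins diff",abs(o-n)[285:330,235:275].mean(),abs(o-n)[285:332,318:412].mean())
E
```

```text
10.55 [0.42405807 0.31188534 0.17516042] [-3.14093978e+00 -1.15609836e-03  3.09635375e+00] -0.004299976378032135 [-0.05626151 -0.83200197 -1.91096177]
TCP in base -99.08683646917413 -1.2530483760027749
((609.6265258789062, 303.4255676269531), (168.8104248046875, 101.9227066040039), 88.02684783935547)
bottle/tins diff 4.96462962962963 5.058171118153011
```

View pics/side9.png

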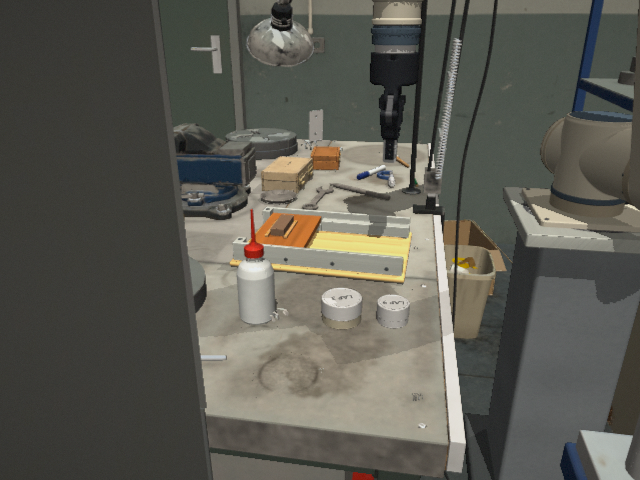

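The board is in the recess, the stone lies between its cleats at (283,226), and the bottle and tins have not moved. The hand is clear.

```bash
python3 -c "
from plant import *
print(sign_off())"
```

```text
the job is handed in; nothing more can be done
None
```

The board is in the recess and lies flat. I pushed its near edge about 116 mm with shut fingers, drew the hand back along the rails, raised it clear and handed the job in at about 10.6 s. The force readings at the end of each move never passed about 2.5 N.

- **Board:** its near edge sits at the flat height of about 36 mm. An undropped rear edge would have shown at 44 mm. Its centre measures about 86–87 mm along the base, against 87 mm nominal.
- **Left rear corner:** the outer guide lip hides it, so I judged it from the line of the near edge, which fits a dropped corner.
- **Small disagreement:** the top view shows the board turned about 0.6° from the base, roughly what its play between the lips and the measuring error allow.
- **Stone, bottle and tins:** the stone still lies between its cleats. The bottle and tins look unmoved in the last side picture.

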